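Stop the parts feeder, clear a stray bolt, reset the stop button

TASK

A stray bolt lies across the track of the parts feeder. Press the red mushroom stop button until it latches down by itself; only then lift the bolt off the track and lay it in the zinc dish, leaving the bushings on the track as they stand. When the bolt is in the dish, turn the button's head clockwise until it is freed, and let go so that it springs up and the feeder is ready to run.

Things in the scene. Friction and masses are not known exactly. Their poses are not given: they have to be found in the camera images.
- stop_station: Stop station, fixed to the table: grey box 74 x 74 mm with a yellow top, 58 mm high, with a red mushroom button in the middle of its top. Origin: centre of its underside, z up, directly below the button's axis.
- stop_head_top (a point): Centre of the top face of the red mushroom head, on its vertical axis; it sinks and rises with the head. The head is round, 40 mm in diameter and 24 mm high, with three white arrows on top that show the turning direction (clockwise seen from above) and upright sides for 16 mm, from 5 to 21 mm below this point. Free: this point is about 98 mm above the table, and the head's underside is 16 mm above the yellow top. Latched: it is about 9 mm lower.
- stop_button (a joint): Downward travel of the mushroom in m: 0 = up (free), about 0.009 = latched down, 0.011 = end of travel. A spring pushes it up with 4 N at the top, 8 N at the bottom; pressing it slowly to the end of its travel takes about 8 N (a firm 10 to 18 N is safe). Beyond about 0.009 the catch takes hold and the head stays down when let go. Pulling does not free it.
- stop_head (a joint): Turn of the mushroom head in rad: 0 = rest, positive = clockwise from above, stop at 1.0. A light spring (under 0.05 N m) turns it back. With the head latched, a turn past about 0.5 clears the catch, and the head then springs up as soon as nothing holds it down and turns back to 0 when let go. A turn of 0.7 to 0.95 is safe; fingers may slip a little on the head.
- feeder: Linear parts feeder, fixed to the table: grey base and above it an open straight aluminium track, 86 mm wide (along the feeder's x) and 260 mm long (along its y). Track floor 60 mm above the table; side walls 4 mm thick stand 10 mm above the floor, inner width 78 mm; a stop of the same height closes the +y end. Origin: centre of its underside.
- stray_bolt: The stray bolt: steel hexagon bolt lying on its side across the track, 54 mm long along its own y axis, 0.05 kg. Head 19 mm across at its +y end (the last 9 mm); shank 10 mm in diameter, from y = -27 to +18 mm. Origin: underneath its middle.
- bolt_mid (a point): Middle of the same bolt's length, on the shank, 8 mm above the bolt's lowest line: the place to grip, across the shank. Axes as the bolt's: y along the shank.
- dish: Round spun zinc dish, loose on the table, 0.18 kg, 104 mm in diameter over the rim, 34 mm high, inner width at least 78 mm, floor 2 mm thick. Origin: centre of its underside.
- bushing_a: Steel bushing standing on the track, 21 mm in diameter, 24 mm high. Origin: centre of its underside. To be left alone.
- bushing_b: Second such bushing on the track. To be left alone.
There are look-alikes about, which are no part of the job. Leave any turquoise look-alike of the stop_station alone.

How it is judged:
By the outcome, as a careful person would: the job done as asked, in the order asked, and still so for the second after the job is handed in, with the robot touching nothing.
It also fails if it takes over 58 s, if anything falls off the work surface, if the arm or the gripper's body presses on something with over 40 N, if the wrist force passes 120 N, or if a joint passes its speed limit or range.

ROBOT

A 6-joint arm with a two-finger parallel gripper is mounted at the origin on the work surface; the furniture and walls round the work are solid. World frame = base frame: x ahead of the robot, y to its left, z up, the work surface at z = 0. Lengths are in m, angles in rad, forces in N, time in s.
With the tool pointing down it reaches from about 0.25 to 0.775 m from the base axis. Payload 4 kg.
Tool frame: the origin (TCP) lies at the very end of the fingers, on their centre line; the grasp point (between the pads) lies 19 mm behind it; y points along the fingers, x is the direction in which the jaws open and shut, and the axes are right-handed (so a half turn about y gives the same grasp; the last joint's range is limited). The gripper opens to 94 mm and grips with 3 to 60 N. Pads are 16 mm wide; open, the fingers measure 119 mm over their backs; the gripper's body (75 mm by 177 mm) begins 78 mm behind the grasp point.
Start: joints at [-1.266, 0.087, 1.371, -0, 1.684, -0.103], TCP at [0.218, -0.505, 0.206] pointing down, gripper open.
Joint ranges: [-3.1, 3.1], [-0.76, 2.03], [0.27, 2.55], [-1.08, 4.22], [0.17, 2.65], [-2.57, 2.57]. Speed limits (rad/s): [2.79, 2.79, 3.14, 3.14, 3.14, 3.14].

INTERFACE

Orientations are given as [roll, pitch, yaw] about the fixed x, y, z axes, in that order (R = Rz(yaw) Ry(pitch) Rx(roll)).
In Python, from bench import robot gives the robot as it stands.
- The arm moves only by the shell command python3 -m handwheel 'ROWS' [OPENING]. ROWS is JSON, a list of rows, each an object with "delta_pos": the shift along the tool's x, y, z in mm, a list of three; "yaw": the turn about the tool's y in rad. A call has 1 to 12 rows; each row is the pose to reach, as a shift and turn from the pose commanded when the call began, along the tool's axes at that moment; what a row does not reach only later rows make up. A row lasts 1/10 s, in which the tool goes at most 50 mm and 8.59 degrees, less where a joint would pass 70% of its speed; a pose out of reach is approached as far as the arm can. A call with a gripper value outside its range is refused whole. OPENING is the closure in counts, from 0 (fully open) to 255 (shut), set as the call begins (- or left out, the last holds). The fingers move at their own pace and stop on an object; the grip force is fixed at half the most. Time passes only in rows, so rows that repeat a pose let the fingers close. It gives the time, the measured TCP pose, the force and the opening at its end, in the units of the state.
- robot.get_obs(): the state, without advancing time (a new reading comes with each control period).
- robot.snapshot(name): name is "scene" or "top" or "wrist"; returns a dict with "image" (384x512x3 uint8, red, green, blue), "fx", "fy", "cx", "cy" (pixels), "rvec" (rotation vector, rad) and "tvec" (3), from world to camera coordinates, as OpenCV has them. Camera axes: x right, y down, z forward; pixel columns grow to the right and rows downward; lengths in m; the calibration is good to about 2 mm. A picture is of the moment at which its call begins. There is no depth.
- robot.close_job(): hands the job in, once; it reports no verdict.
The state is a dict: "time": time; "joint_positions": joint angles; "qvel": joint speeds; "joint_torque": joint torques, N m; "tool_pos": TCP position; "ee_rot": TCP orientation; "wrist_force": force on the tool from outside, world axes, zero at the start; "wrist_torque": the same for the moment, N m; "width": finger opening in m.
Only numpy, scipy, OpenCV 4.12 (cv2) and the standard library are available. Lean on these libraries where they do the work, as an engineer would, in place of code of your own. Each camera call takes 0.05 s, during which the arm holds its last target.

## Working session

There is one attempt and no reset: what is moved stays moved. The work goes in short steps, Python scripts to look and compute and a shell command to move; the robot and the scene stay as the last step left them, time stands still between calls to the robot, and variables do not carry over. Pictures are saved under pics/ and viewed, and the job is handed in when it is done.

```bash
ls; mkdir -p pics; python3 - <<'E'
from bench import robot
import cv2,pickle
o=robot.get_obs();print(o)
S={}
for n in("scene","top","wrist"):
    s=robot.snapshot(n);S[n]=s
    cv2.imwrite(f"pics/{n}0.png",s["image"][:,:,::-1]);print(n,s["fx"],s["cx"],s["cy"],s["rvec"],s["tvec"])
pickle.dump(S,open("s0.pkl","wb"))
E
```

```text
pics
{'time': 0.0, 'joint_positions': array([-1.26608723e+00,  8.79201901e-02,  1.37220811e+00,  1.30344227e-06,
        1.68361540e+00, -1.03105050e-01]), 'qvel': array([ 4.72143646e-04, -7.69865834e-05, -2.00192781e-04,  6.19428776e-04,
       -2.73711719e-04, -9.08307344e-05]), 'joint_torque': array([ 4.47097264e-04, -3.40178490e+01, -3.02432585e+01,  7.18663540e-02,
        3.29918484e-02, -1.96883484e-04]), 'tool_pos': array([ 0.21796223, -0.50437756,  0.20434662]), 'ee_rot': array([-1.57057365,  0.00213949, -1.16298179]), 'wrist_force': array([-0.09022502,  0.34940491,  0.13977466]), 'wrist_torque': array([-0.00585848, -0.0297681 , -0.01128508]), 'width': 0.09408555293383572}
scene 359.5603252342725 259.68961847470655 193.88003705614216 [ 0.5270891  -2.54444211  1.39564727] [0.50836047 0.15430329 0.76724288]
top 435.6641589565972 261.7449929813272 189.18127193435353 [ 2.14956308 -2.17569446  0.17662018] [0.0713273  0.53699801 1.01628376]
wrist 265.2992424587378 257.70612978145954 188.21377841491577 [-2.46008428  1.61610064  0.18900471] [-0.54994171 -0.0235913   0.38855481]
```

View pics/scene0.png

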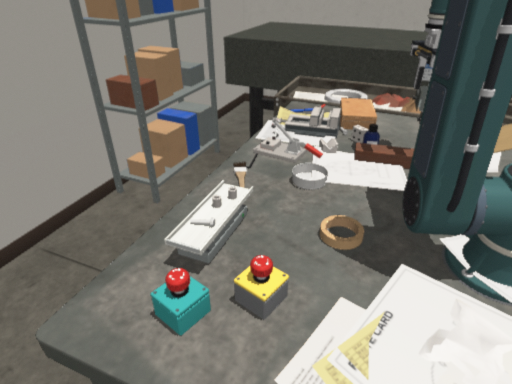

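View pics/top0.png

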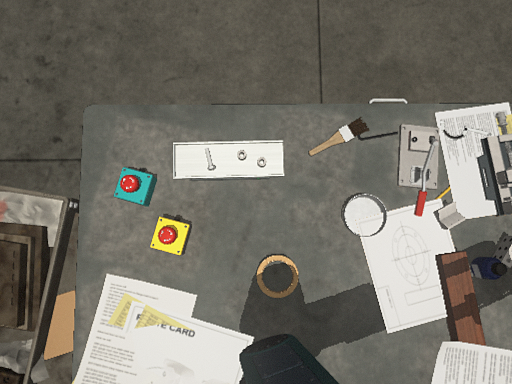

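View pics/wrist0.png

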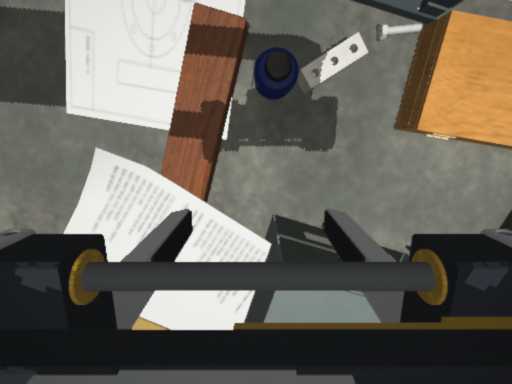

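Candidates for the stop station in the top view are the yellow-topped box at (168,236) and the turquoise one at (131,184). The yellow one fits the description. For the dish, there is a grey dish at (364,215) and a brass-coloured ring at (278,277), and the zinc one is grey. The bolt is at (210,158) and the bushings at (242,155) and (262,162). I'll confirm in an enlarged crop.

```bash
python3 - <<'E'
import cv2,numpy as np
t=cv2.imread("pics/top0.png")
cv2.imwrite("pics/c1.png",cv2.resize(t[130:260,105:295],None,fx=4.2,fy=4.2,interpolation=cv2.INTER_CUBIC))
t2=cv2.imread("pics/top0.png")[180:310,240:400]
cv2.imwrite("pics/c2.png",cv2.resize(t2,None,fx=4,fy=4,interpolation=cv2.INTER_CUBIC))
E
```

```text
(no output)
```

View pics/c1.png

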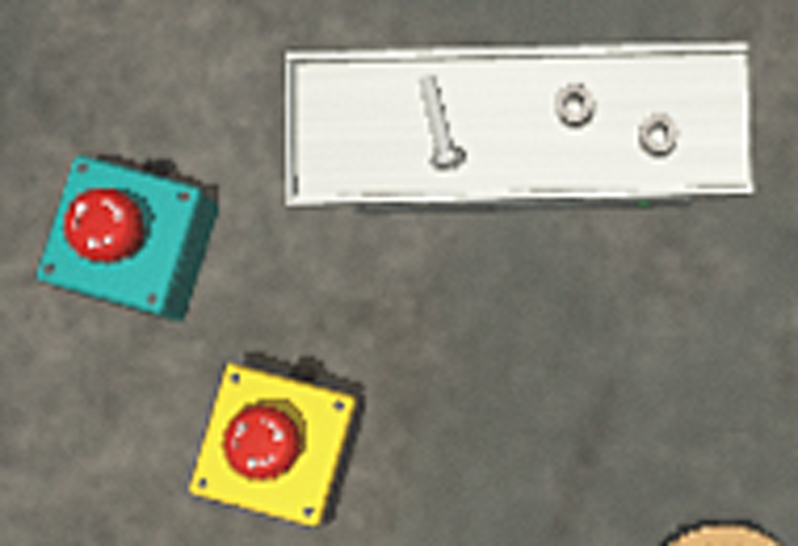

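View pics/c2.png

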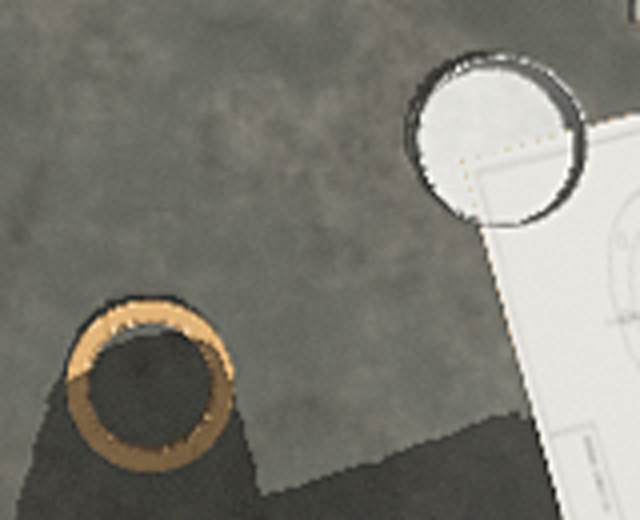

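```bash
cat > h.py <<'E'
import cv2,numpy as np
from scipy.spatial.transform import Rotation as R
def px2w(s,p,z):
    Rm=cv2.Rodrigues(np.array(s["rvec"]))[0];t=np.array(s["tvec"])
    d=Rm.T@np.array([(p[0]-s["cx"])/s["fx"],(p[1]-s["cy"])/s["fy"],1]);c=-Rm.T@t
    return c+d*(z-c[2])/d[2]
def w2px(s,P):
    K=np.array([[s["fx"],0,s["cx"]],[0,s["fy"],s["cy"]],[0,0,1]])
    return cv2.projectPoints(np.float64(P).reshape(-1,3),np.array(s["rvec"]),np.array(s["tvec"]),K,None)[0].reshape(-1,2)
E
python3 - <<'E'
from h import *;import pickle
S=pickle.load(open("s0.pkl","rb"));t=S["top"];sc=S["scene"]
c=lambda x,y:(105+x/4.2-.5,130+y/4.2-.5)
hsv=cv2.cvtColor(t["image"],cv2.COLOR_RGB2HSV)
im=t["image"].astype(int)
# red head blob near yellow
m=((im[...,0]>110)&(im[...,1]<90)&(im[...,2]<90)).astype(np.uint8)
m[:, :150]=0;m[:,190:]=0;m[:215]=0;m[255:]=0
ys,xs=np.nonzero(m);print("red bbox",xs.min(),xs.max(),ys.min(),ys.max())
cm=((xs.min()+xs.max())/2,(ys.min()+ys.max())/2)
for z in(.085,.098):print("head",px2w(t,cm,z))
im2=sc["image"].astype(int)
m=((im2[...,0]>110)&(im2[...,1]<70)&(im2[...,2]<70)).astype(np.uint8);m[:,:230]=0;m[:,290:]=0;m[:240]=0;m[300:]=0
ys,xs=np.nonzero(m);print("scene red",xs.min(),xs.max(),ys.min(),ys.max())
p=[(232,368),(358,402),(318,525),(190,492)]
W=[px2w(t,c(*q),.058) for q in p];print("box",np.round(W,4),np.mean(W,0),[np.linalg.norm(W[i]-W[(i+1)%4]) for i in range(4)])
for n,q,z in(("tip",(428,76),.065),("headend",(449,168),.069),("A",(575,106),.084),("B",(658,134),.084)):print(n,px2w(t,c(*q),z))
p=[(286,46),(748,44),(753,190),(287,206)]
W=[px2w(t,c(*q),.07) for q in p];print("track",np.round(W,4),np.mean(W,0),[np.linalg.norm(W[i]-W[(i+1)%4]) for i in range(4)])
for q in [(165,0)]: pass
d=lambda x,y:(240+x/4-.5,180+y/4-.5)
W=[px2w(t,d(*q),.034) for q in((406,140),(588,140),(495,50),(495,228))];print("dish",np.round(W,4))
h=px2w(t,cm,.09);print("reproj scene",w2px(sc,[*h[:2],.086]))
E
```

```text
red bbox 158 176 226 243
head [0.43006582 0.28144492 0.085     ]
head [0.42960124 0.27898182 0.098     ]
scene red 250 272 257 276
box [[0.4716 0.304  0.058 ]
 [0.4519 0.2343 0.058 ]
 [0.3847 0.2555 0.058 ]
 [0.4037 0.3257 0.058 ]] [0.42795417 0.2798859  0.058     ] [np.float64(0.07249320334152086), np.float64(0.07041467246786894), np.float64(0.07270079673743593), np.float64(0.07127869886415876)]
tip [0.63470481 0.19550907 0.065     ]
headend [0.58109609 0.18322828 0.069     ]
A [0.61256905 0.11235899 0.084     ]
B [0.59637914 0.06659197 0.084     ]
track [[0.6514 0.2746 0.07  ]
 [0.6506 0.0146 0.07  ]
 [0.5669 0.0135 0.07  ]
 [0.5603 0.2728 0.07  ]] [0.60729248 0.14386979 0.07      ] [np.float64(0.26004032643684166), np.float64(0.08377776092371783), np.float64(0.2593935577049917), np.float64(0.09110292323297786)]
dish [[ 0.4745 -0.1255  0.034 ]
 [ 0.4732 -0.2361  0.034 ]
 [ 0.5286 -0.182   0.034 ]
 [ 0.421  -0.1771  0.034 ]]
reproj scene [[261.25309185 264.85394165]]
```

```bash
cat >> h.py <<'E'
def plan(pos,yaw=None):
    from bench import robot
    o=robot.get_obs();r=R.from_euler("xyz",o["ee_rot"]).as_matrix()
    d=r.T@(np.array(pos)-o["tool_pos"])*1000
    dy=0
    if yaw is not None: dy=-((yaw-o["ee_rot"][2]+np.pi)%(2*np.pi)-np.pi)
    print("t",o["time"],"tcp",np.round(o["tool_pos"],4),"rpy",np.round(o["ee_rot"],4),"F",np.round(o["wrist_force"],1),"w",round(o["width"],4),"\n delta mm",np.round(d,1),"yaw",round(dy,3))
E
python3 -c "
from h import *
plan([.429,.280,.18]);plan([.40,0,.206])"
```

```text
t 0.15 tcp [ 0.218  -0.5045  0.2046] rpy [-1.5706  0.0016 -1.163 ] F [ 0.1 -0.6 -0.9] w 0.094 
 delta mm [-636.5   25.7  504.8] yaw 0
t 0.15 tcp [ 0.218  -0.5045  0.2046] rpy [-1.5706  0.0016 -1.163 ] F [ 0.1 -0.6 -0.9] w 0.094 
 delta mm [-391.    -0.7  367.2] yaw 0
```

```bash
python3 -m handwheel '[{"delta_pos":[-22,0,20],"yaw":0},{"delta_pos":[-50,0,47],"yaw":0},{"delta_pos":[-83,0,78],"yaw":0},{"delta_pos":[-116,0,109],"yaw":0},{"delta_pos":[-150,0,141],"yaw":0},{"delta_pos":[-184,0,173],"yaw":0},{"delta_pos":[-218,0,205],"yaw":0},{"delta_pos":[-252,0,237],"yaw":0},{"delta_pos":[-287,0,270],"yaw":0},{"delta_pos":[-322,0,302],"yaw":0},{"delta_pos":[-357,0,335],"yaw":0},{"delta_pos":[-391,0,367],"yaw":0}]' 255 ; python3 -c "
from h import *
plan([.429,.280,.18])"
```

```text
time: 1.35
tool_pos: [0.4, 0.0016, 0.2054]
ee_rot: [-1.57, -0.001, -1.163]
wrist_force: [0.2, -1.3, 0.1]
width: 0.0018
t 1.35 tcp [0.4    0.0016 0.2054] rpy [-1.5703e+00 -5.0000e-04 -1.1628e+00] F [ 0.2 -1.3  0.1] w 0.0018 
 delta mm [-244.    25.4  137. ] yaw 0
```

```bash
python3 -m handwheel '[{"delta_pos":[-30,0,17],"yaw":0},{"delta_pos":[-65,0,37],"yaw":0},{"delta_pos":[-105,0,59],"yaw":0},{"delta_pos":[-145,5,81],"yaw":0},{"delta_pos":[-185,10,104],"yaw":0},{"delta_pos":[-215,15,121],"yaw":0},{"delta_pos":[-235,22,132],"yaw":0},{"delta_pos":[-244,25,137],"yaw":0},{"delta_pos":[-244,25,137],"yaw":0},{"delta_pos":[-244,25,137],"yaw":0}]' ; python3 - <<'E'
from h import *
import pickle
from bench import robot
S={}
for n in("top","wrist","scene"):
    s=robot.snapshot(n);S[n]=s
    cv2.imwrite(f"pics/{n}1.png",s["image"][:,:,::-1])
pickle.dump(S,open("s1.pkl","wb"))
plan([.429,.280,.10])
print(w2px(S["wrist"],[[.429,.28,.098],[.608,.1895,.07]]))
E
```

```text
time: 2.35
tool_pos: [0.429, 0.277, 0.1805]
ee_rot: [-1.571, -0.001, -1.164]
wrist_force: [-0.9, 0.8, 1.0]
width: 0.0006
t 2.5 tcp [0.4293 0.2768 0.1811] rpy [-1.5698e+00 -3.0000e-04 -1.1647e+00] F [ 0.1 -0.1 -1.1] w 0.0004 
 delta mm [-3.1 81.1  0.9] yaw 0
[[254.00249616 191.67579929]
 [406.75488442  61.081781  ]]
```

View pics/wrist1.png

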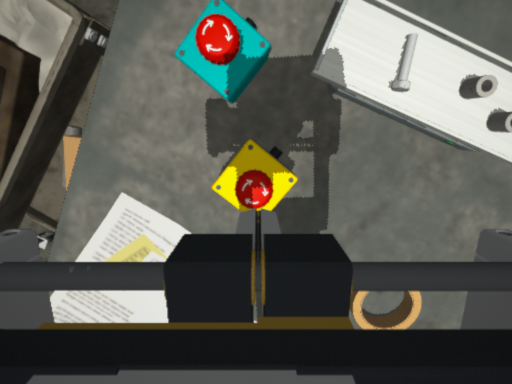

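View pics/scene1.png

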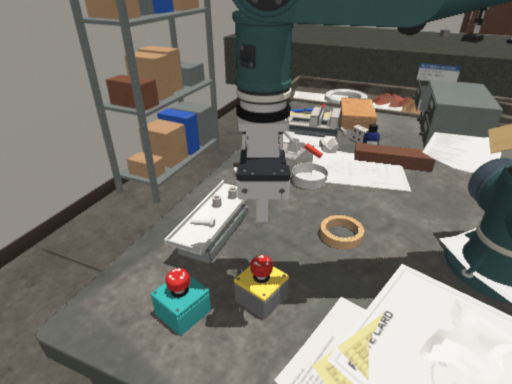

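The wrist view shows the yellow station's head at about (254,190), against a predicted (254,192), so the position agrees. Next I descend and press.

```bash
python3 -m handwheel '[{"delta_pos":[-3,15,1],"yaw":0},{"delta_pos":[-3,35,1],"yaw":0},{"delta_pos":[-3,55,1],"yaw":0},{"delta_pos":[-3,70,1],"yaw":0},{"delta_pos":[-3,77,1],"yaw":0},{"delta_pos":[-3,79,1],"yaw":0},{"delta_pos":[-3,79,1],"yaw":0}]'
python3 -m handwheel '[{"delta_pos":[0,1.5,0],"yaw":0},{"delta_pos":[0,3,0],"yaw":0},{"delta_pos":[0,4.5,0],"yaw":0},{"delta_pos":[0,6,0],"yaw":0},{"delta_pos":[0,7.5,0],"yaw":0},{"delta_pos":[0,9,0],"yaw":0},{"delta_pos":[0,10.5,0],"yaw":0},{"delta_pos":[0,11.5,0],"yaw":0},{"delta_pos":[0,11.5,0],"yaw":0}]'
python3 - <<'E'
from h import *
import pickle
S=pickle.load(open("s1.pkl","rb"));w=S["wrist"]
cv2.imwrite("pics/c3.png",cv2.resize(w["image"][0:160,330:512,::-1],None,fx=4,fy=3.7,interpolation=cv2.INTER_CUBIC))
E
```

```text
time: 3.2
tool_pos: [0.4288, 0.2809, 0.1014]
ee_rot: [-1.571, -0.0, -1.163]
wrist_force: [0.1, -0.1, -0.4]
width: 0.0004
time: 4.1
tool_pos: [0.4293, 0.2813, 0.0909]
ee_rot: [-1.569, -0.0, -1.163]
wrist_force: [0.6, 0.7, 2.0]
width: 0.0004
```

View pics/c3.png

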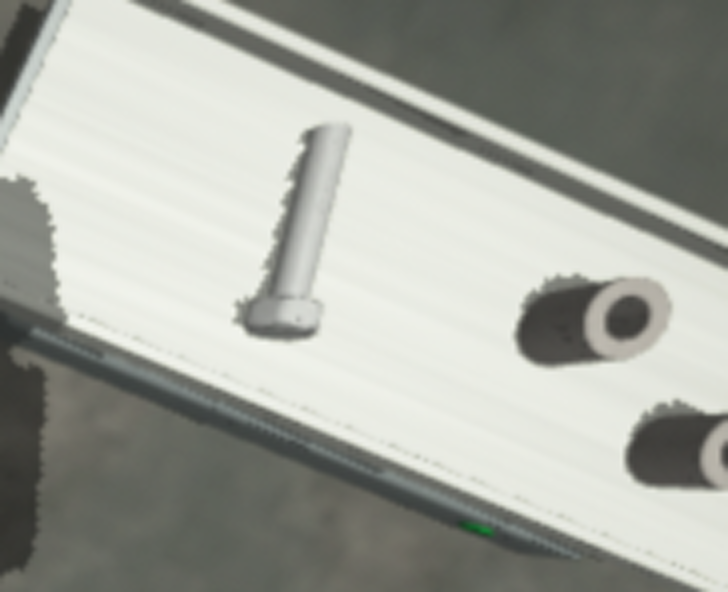

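```bash
python3 -m handwheel '[{"delta_pos":[0,1,0],"yaw":0},{"delta_pos":[0,2,0],"yaw":0},{"delta_pos":[0,3,0],"yaw":0},{"delta_pos":[0,4,0],"yaw":0},{"delta_pos":[0,4,0],"yaw":0}]'
python3 - <<'E'
from h import *
import pickle
S=pickle.load(open("s1.pkl","rb"));w=S["wrist"];t=S["top"]
c=lambda x,y:(330+x/4-.5,y/3.7-.5)
tip=px2w(w,c(330,127),.067);he=px2w(w,c(283,325),.069);print(tip,he,np.linalg.norm(tip-he),np.arctan2(*(tip-he)[1::-1]))
print(px2w(w,c(628,315),.084),px2w(w,c(318,200),.0695))
plan([.608,.1895,.15],-1.345)
E
```

```text
time: 4.6
tool_pos: [0.4294, 0.2814, 0.0875]
ee_rot: [-1.569, -0.0, -1.163]
wrist_force: [-2.0, -0.7, 7.2]
width: 0.0007
[0.63304306 0.19641144 0.067     ] [0.58403436 0.18241692 0.069     ] 0.05100685790018062 0.2781494601901581
[0.61475014 0.11243028 0.084     ] [0.61514454 0.19081834 0.0695    ]
t 4.6 tcp [0.4294 0.2814 0.0875] rpy [-1.5686 -0.     -1.163 ] F [-2.  -0.7  7.2] w 0.0007 
 delta mm [155.2 -62.2 127.7] yaw 0.182
```

```bash
python3 -m handwheel '[{"delta_pos":[0,1,0],"yaw":0},{"delta_pos":[0,2,0],"yaw":0},{"delta_pos":[0,2,0],"yaw":0}]'
python3 -m handwheel '[{"delta_pos":[0,1,0],"yaw":0},{"delta_pos":[0,1,0],"yaw":0}]'
```

```text
time: 4.9
tool_pos: [0.4296, 0.2815, 0.0873]
ee_rot: [-1.567, 0.0, -1.163]
wrist_force: [-3.5, -2.2, 13.6]
width: 0.0008
time: 5.1
tool_pos: [0.4297, 0.2815, 0.0872]
ee_rot: [-1.567, 0.0, -1.163]
wrist_force: [-4.2, -3.3, 17.1]
width: 0.0006
```

At 17 N the head is on its end stop. I lift off and check the latch.

```bash
python3 -m handwheel '[{"delta_pos":[0,-5,0],"yaw":0},{"delta_pos":[0,-15,0],"yaw":0},{"delta_pos":[0,-35,0],"yaw":0},{"delta_pos":[0,-65,0],"yaw":0},{"delta_pos":[0,-95,0],"yaw":0},{"delta_pos":[0,-98,0],"yaw":0},{"delta_pos":[0,-98,0],"yaw":0}]' 130
python3 - <<'E'
from h import *
import pickle
from bench import robot
S={}
for n in("wrist","scene"):
    s=robot.snapshot(n);S[n]=s
pickle.dump(S,open("s2.pkl","wb"))
a=S["scene"]["image"][230:330,140:300,::-1];b=pickle.load(open("s0.pkl","rb"))["scene"]["image"][230:330,140:300,::-1]
cv2.imwrite("pics/c4.png",cv2.resize(np.vstack([b,a]),None,fx=3,fy=3))
cv2.imwrite("pics/wrist2.png",S["wrist"]["image"][:,:,::-1])
plan([.61,.19,.14],-1.31)
E
```

```text
time: 5.8
tool_pos: [0.4289, 0.2812, 0.1811]
ee_rot: [-1.57, -0.0, -1.163]
wrist_force: [0.5, 0.5, -0.5]
width: 0.0458
t 5.9 tcp [0.4278 0.2806 0.1789] rpy [-1.5743e+00 -3.0000e-04 -1.1630e+00] F [-0.1 -0.1 -0. ] w 0.0463 
 delta mm [155.4  38.5 131.5] yaw 0.147
```

View pics/c4.png

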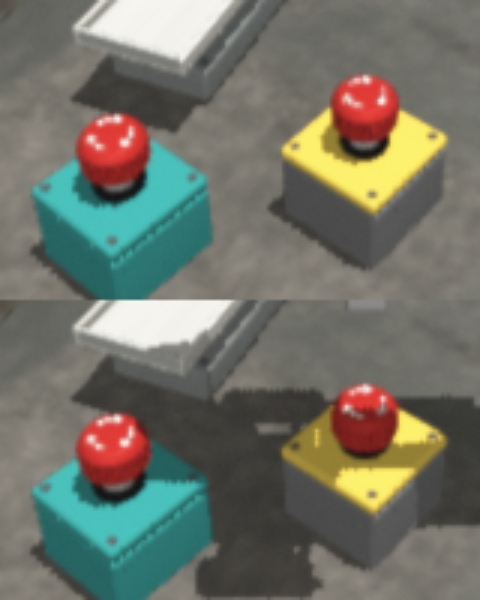

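The yellow station's head top moved from row 75 to 85 in the crop and its stem is hidden, so it is latched. Next is the bolt.

```bash
python3 -m handwheel '[{"delta_pos":[20,0,17],"yaw":0.05},{"delta_pos":[48,5,41],"yaw":0.1},{"delta_pos":[78,12,66],"yaw":0.15},{"delta_pos":[108,20,91],"yaw":0.15},{"delta_pos":[135,30,114],"yaw":0.15},{"delta_pos":[150,36,127],"yaw":0.15},{"delta_pos":[154,38,130],"yaw":0.15},{"delta_pos":[154,38,130],"yaw":0.15},{"delta_pos":[154,38,130],"yaw":0.15},{"delta_pos":[154,38,130],"yaw":0.15}]'
python3 - <<'E'
from h import *
import pickle
from bench import robot
s=robot.snapshot("wrist");pickle.dump(s,open("s3.pkl","wb"))
cv2.imwrite("pics/wrist3.png",cv2.resize(s["image"][:,:,::-1],None,fx=1.5,fy=1.5))
plan([.608,.1895,.0625],-1.316)
print(w2px(s,[[.608,.1895,.0695],[.608,.1895,.14]])*1.5)
E
```

```text
time: 6.9
tool_pos: [0.6083, 0.1921, 0.1436]
ee_rot: [-1.57, 0.0, -1.312]
wrist_force: [0.5, -0.5, 1.3]
width: 0.0462
t 6.95 tcp [0.6084 0.1921 0.1438] rpy [-1.5698e+00  1.0000e-04 -1.3117e+00] F [-0.4 -1.2  0.1] w 0.0465 
 delta mm [ 2.4 81.3 -1.2] yaw 0.004
[[389.26165597 293.94019018]
 [390.30646356 331.34542328]]
```

View pics/wrist3.png

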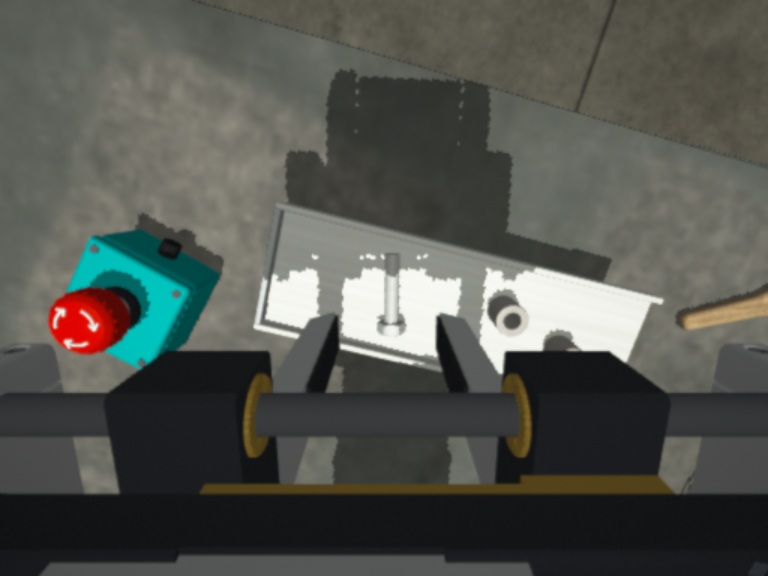

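The bolt runs from (392,255) to (391,330), with its middle at about (391,293), against a predicted (389,294). The jaws are square to it and bushing A at (512,320) is clear of the right finger. I go down.

```bash
python3 -m handwheel '[{"delta_pos":[3,15,-1],"yaw":0},{"delta_pos":[3,35,-1],"yaw":0},{"delta_pos":[3,55,-1],"yaw":0},{"delta_pos":[3,68,-1],"yaw":0},{"delta_pos":[3,75,-1],"yaw":0},{"delta_pos":[3,79,-1],"yaw":0},{"delta_pos":[3,79,-1],"yaw":0},{"delta_pos":[3,79,-1],"yaw":0}]'
```

```text
time: 7.75
tool_pos: [0.6095, 0.1882, 0.065]
ee_rot: [-1.569, -0.0, -1.313]
wrist_force: [-0.0, 0.2, -1.1]
width: 0.046
```

```bash
python3 -m handwheel '[{"delta_pos":[0,1.5,0],"yaw":0},{"delta_pos":[0,1.5,0],"yaw":0},{"delta_pos":[0,1.5,0],"yaw":0}]'
python3 -m handwheel '[{"delta_pos":[0,0,0],"yaw":0},{"delta_pos":[0,0,0],"yaw":0},{"delta_pos":[0,0,0],"yaw":0},{"delta_pos":[0,0,0],"yaw":0},{"delta_pos":[0,0,0],"yaw":0},{"delta_pos":[0,0,0],"yaw":0},{"delta_pos":[0,0,0],"yaw":0}]' 255
```

```text
time: 8.05
tool_pos: [0.6091, 0.1881, 0.0628]
ee_rot: [-1.57, -0.0, -1.313]
wrist_force: [-0.2, -0.1, 0.2]
width: 0.046
time: 8.75
tool_pos: [0.6089, 0.1881, 0.0625]
ee_rot: [-1.571, -0.0, -1.313]
wrist_force: [0.2, -0.0, 1.0]
width: 0.0086
```

```bash
python3 -m handwheel '[{"delta_pos":[0,-5,0],"yaw":0},{"delta_pos":[0,-15,0],"yaw":0},{"delta_pos":[0,-30,0],"yaw":0},{"delta_pos":[0,-50,0],"yaw":0},{"delta_pos":[0,-70,0],"yaw":0},{"delta_pos":[0,-77,0],"yaw":0},{"delta_pos":[0,-77,0],"yaw":0}]'
python3 - <<'E'
from h import *
import pickle
from bench import robot
s=robot.snapshot("wrist")
cv2.imwrite("pics/wrist4.png",cv2.resize(s["image"][:,:,::-1],None,fx=1.5,fy=1.5))
s=robot.snapshot("scene")
cv2.imwrite("pics/c5.png",cv2.resize(s["image"][130:270,150:350,::-1],None,fx=4,fy=4))
plan([.4745,-.18,.12])
E
```

```text
time: 9.45
tool_pos: [0.6101, 0.1883, 0.1423]
ee_rot: [-1.566, -0.0, -1.313]
wrist_force: [-0.4, 0.5, -0.8]
width: 0.0085
t 9.55 tcp [0.6086 0.188  0.1391] rpy [-1.5713e+00 -1.0000e-04 -1.3130e+00] F [-0.4  0.  -1.2] w 0.0087 
 delta mm [ 321.7   19.3 -223.5] yaw 0
```

View pics/wrist4.png

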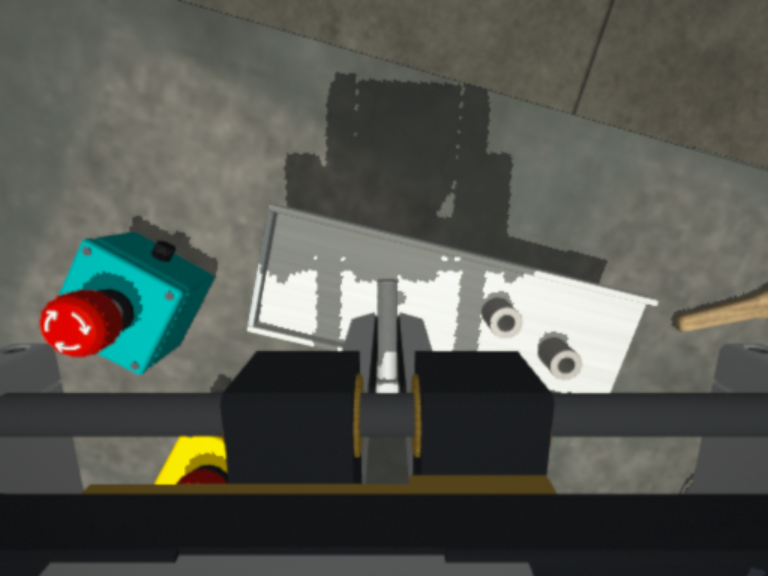

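View pics/c5.png

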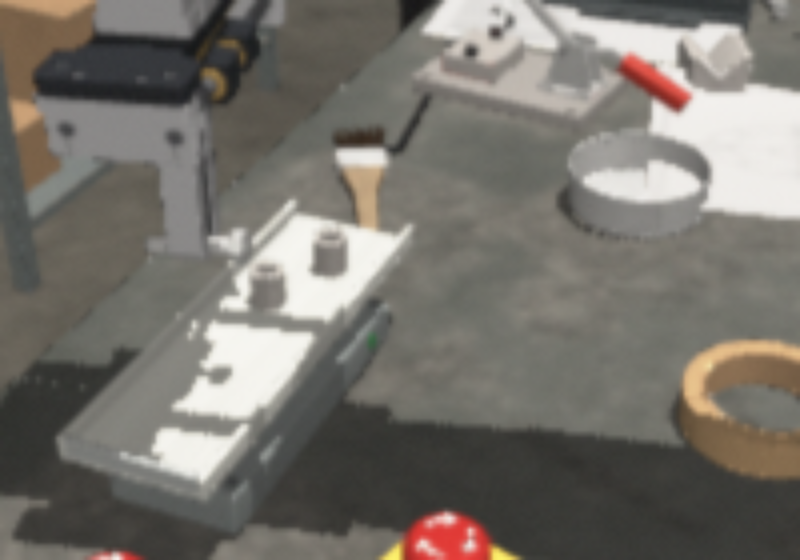

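The bolt is held level and both bushings still stand. I carry it to the dish and turn the jaws to world yaw ≈ 0, so that the gripper body stays clear of the lever clamp beside the dish.

```bash
python3 -m handwheel '[{"delta_pos":[15,0,-10],"yaw":-0.08},{"delta_pos":[40,0,-28],"yaw":-0.2},{"delta_pos":[70,0,-49],"yaw":-0.32},{"delta_pos":[102,0,-71],"yaw":-0.44},{"delta_pos":[135,0,-94],"yaw":-0.56},{"delta_pos":[168,0,-117],"yaw":-0.68},{"delta_pos":[201,0,-140],"yaw":-0.8},{"delta_pos":[234,0,-163],"yaw":-0.92},{"delta_pos":[265,0,-184],"yaw":-1.04},{"delta_pos":[293,5,-203],"yaw":-1.16},{"delta_pos":[312,12,-217],"yaw":-1.26},{"delta_pos":[322,19,-223],"yaw":-1.31}]'
python3 -m handwheel '[{"delta_pos":[0,0,0],"yaw":0},{"delta_pos":[0,0,0],"yaw":0}]'
python3 - <<'E'
from h import *
import pickle
from bench import robot
s=robot.snapshot("wrist")
cv2.imwrite("pics/wrist5.png",cv2.resize(s["image"][:,:,::-1],None,fx=1.5,fy=1.5))
print(w2px(s,[[.4745,-.18,.034]])*1.5)
s=robot.snapshot("scene")
cv2.imwrite("pics/c6.png",cv2.resize(s["image"][80:220,200:400,::-1],None,fx=4,fy=4))
plan([.4745,-.18,.012])
E
```

```text
time: 10.75
tool_pos: [0.4736, -0.1817, 0.1189]
ee_rot: [-1.57, 0.003, -0.003]
wrist_force: [-0.4, 0.4, -0.8]
width: 0.0086
time: 10.95
tool_pos: [0.4748, -0.1796, 0.1195]
ee_rot: [-1.569, 0.002, -0.005]
wrist_force: [-0.3, 0.1, -0.8]
width: 0.0084
[[385.59322956 287.68181119]]
t 11.05 tcp [ 0.4756 -0.1794  0.1204] rpy [-1.5703e+00  1.0000e-04 -2.8000e-03] F [-0.2  0.4  0.3] w 0.0081 
 delta mm [ -1.1 108.4  -0.7] yaw 0
```

View pics/wrist5.png

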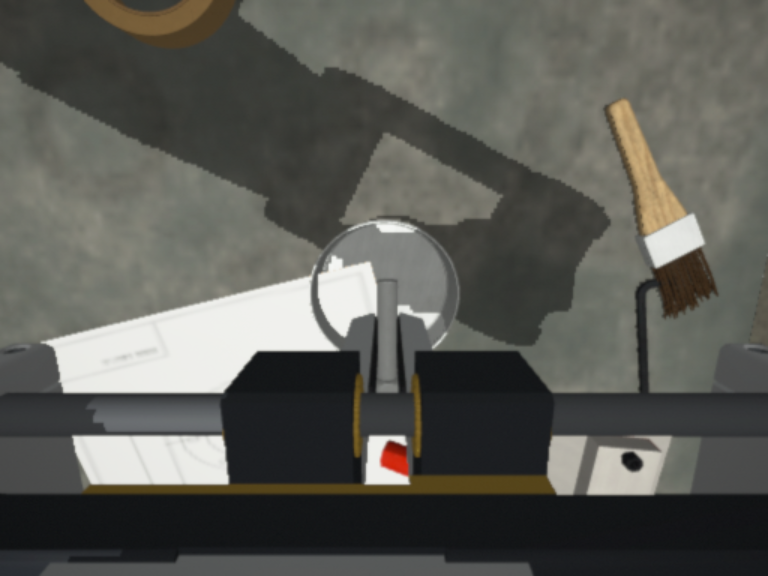

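View pics/c6.png

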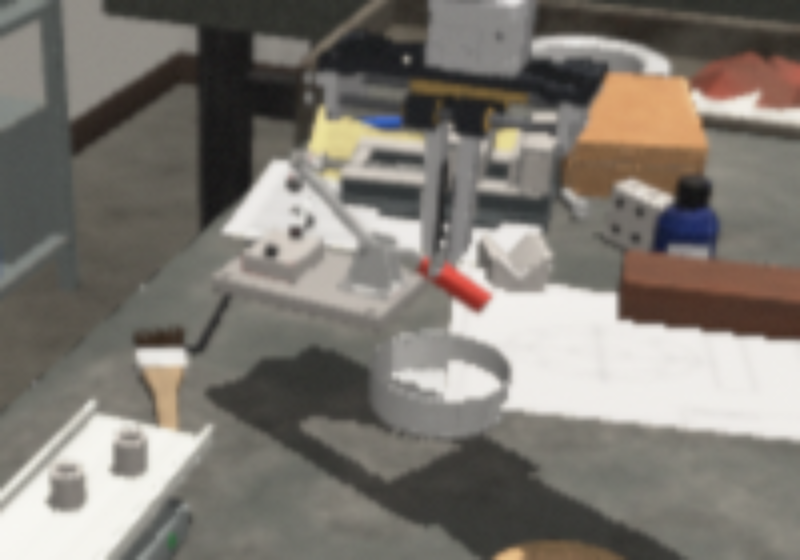

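```bash
python3 - <<'E'
from h import *
import pickle
S=pickle.load(open("s0.pkl","rb"))
# handle near tip: top px (420,212), scene px (320,155); far end top (423,193) scene (306,146)
for a,b in(((420,214),(321,155)),((424,192),(306,147))):
    P=[]
    A=[];B=[]
    for n,p in(("top",a),("scene",b)):
        s=S[n];p0=px2w(s,p,0);p1=px2w(s,p,.2);d=(p1-p0)/np.linalg.norm(p1-p0);M=np.eye(3)-np.outer(d,d);A.append(M);B.append(M@p0)
    print(np.linalg.solve(sum(A),sum(B)))
E
```

```text
[ 0.47539693 -0.32232735  0.02225559]
[ 0.52841433 -0.32936531  0.03750476]
```

The clamp handle is low (≤ 4 cm) and 14 cm away, so it is no hazard. I lower the bolt.

```bash
python3 -m handwheel '[{"delta_pos":[-1,15,-1],"yaw":0},{"delta_pos":[-1,35,-1],"yaw":0},{"delta_pos":[-1,60,-1],"yaw":0},{"delta_pos":[-1,82,-1],"yaw":0},{"delta_pos":[-1,97,-1],"yaw":0},{"delta_pos":[-1,106,-1],"yaw":0},{"delta_pos":[-1,110,-1],"yaw":0},{"delta_pos":[-1,110,-1],"yaw":0},{"delta_pos":[-1,110,-1],"yaw":0}]'
```

```text
time: 11.95
tool_pos: [0.4752, -0.1814, 0.0115]
ee_rot: [-1.572, -0.002, -0.003]
wrist_force: [-0.1, 0.5, -0.7]
width: 0.0084
```

```bash
python3 -m handwheel '[{"delta_pos":[0,2,0],"yaw":0},{"delta_pos":[0,4,0],"yaw":0},{"delta_pos":[0,5,0],"yaw":0},{"delta_pos":[0,5,0],"yaw":0}]'
python3 -m handwheel '[{"delta_pos":[0,0,0],"yaw":0},{"delta_pos":[0,0,0],"yaw":0},{"delta_pos":[0,0,0],"yaw":0},{"delta_pos":[0,0,0],"yaw":0},{"delta_pos":[0,0,0],"yaw":0}]' 180
python3 -m handwheel '[{"delta_pos":[0,-5,0],"yaw":0},{"delta_pos":[0,-18,0],"yaw":0},{"delta_pos":[0,-40,0],"yaw":0},{"delta_pos":[0,-70,0],"yaw":0},{"delta_pos":[0,-105,0],"yaw":0},{"delta_pos":[0,-140,0],"yaw":0},{"delta_pos":[0,-150,0],"yaw":0},{"delta_pos":[0,-150,0],"yaw":0}]'
python3 - <<'E'
from h import *
from bench import robot
s=robot.snapshot("wrist")
cv2.imwrite("pics/wrist6.png",cv2.resize(s["image"][:,:,::-1],None,fx=1.5,fy=1.5))
plan([.429,.281,.16],-.05)
E
```

```text
time: 12.35
tool_pos: [0.4742, -0.1811, 0.0054]
ee_rot: [-1.571, 0.0, -0.003]
wrist_force: [-0.9, 0.3, -1.5]
width: 0.0085
time: 12.85
tool_pos: [0.4744, -0.1812, 0.0056]
ee_rot: [-1.571, -0.0, -0.003]
wrist_force: [0.1, 0.5, -0.2]
width: 0.0273
time: 13.65
tool_pos: [0.4756, -0.1817, 0.1581]
ee_rot: [-1.573, -0.005, -0.003]
wrist_force: [0.2, -0.2, -0.7]
width: 0.0278
t 13.7 tcp [ 0.4745 -0.1812  0.1557] rpy [-1.5714e+00 -9.0000e-04 -3.0000e-03] F [-0.1 -0.5 -0.8] w 0.0278 
 delta mm [-46.8  -4.6 462.1] yaw 0.047
```

View pics/wrist6.png

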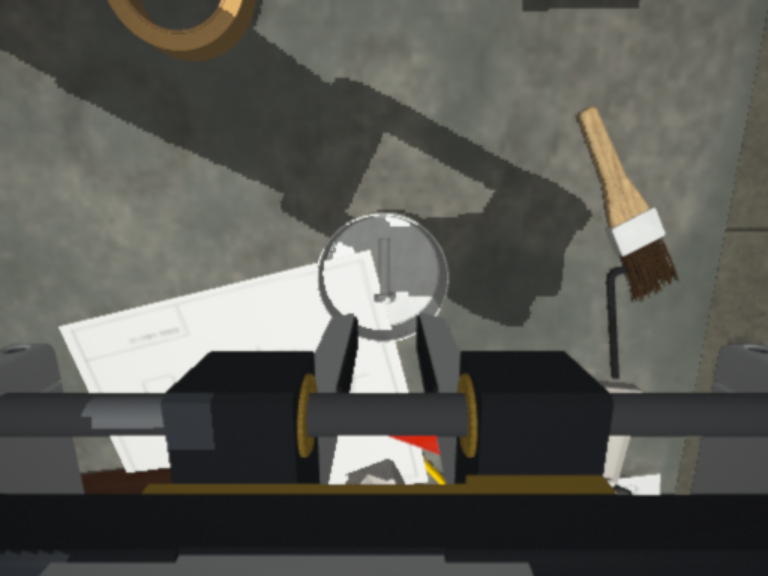

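The bolt lies inside the dish, from (384,237) to (384,300), with the rim centred at about (383,275). I go back to the station.

```bash
python3 -m handwheel '[{"delta_pos":[-2,0,18],"yaw":0},{"delta_pos":[-5,0,48],"yaw":0},{"delta_pos":[-10,0,90],"yaw":0},{"delta_pos":[-14,0,135],"yaw":0},{"delta_pos":[-18,0,180],"yaw":0},{"delta_pos":[-23,0,225],"yaw":0},{"delta_pos":[-27,0,270],"yaw":0},{"delta_pos":[-32,0,315],"yaw":0},{"delta_pos":[-37,0,360],"yaw":0},{"delta_pos":[-41,0,400],"yaw":0},{"delta_pos":[-44,0,435],"yaw":0},{"delta_pos":[-46,0,455],"yaw":0}]' 60
python3 -m handwheel '[{"delta_pos":[-1,0,7],"yaw":0},{"delta_pos":[-1,0,7],"yaw":0},{"delta_pos":[-1,0,7],"yaw":0}]'
python3 - <<'E'
from h import *
from bench import robot
s=robot.snapshot("wrist")
cv2.imwrite("pics/wrist7.png",cv2.resize(s["image"][:,:,::-1],None,fx=1.5,fy=1.5))
print(w2px(s,[[.429,.281,.089]])*1.5)
plan([.429,.281,.067])
E
```

```text
time: 14.9
tool_pos: [0.4276, 0.2758, 0.1522]
ee_rot: [-1.573, 0.005, -0.0]
wrist_force: [-0.9, -0.2, -0.4]
width: 0.0723
time: 15.2
tool_pos: [0.4284, 0.2799, 0.1543]
ee_rot: [-1.573, 0.002, -0.004]
wrist_force: [0.7, -0.2, -0.4]
width: 0.0723
[[386.89499418 292.73732788]]
t 15.25 tcp [0.4287 0.2797 0.1547] rpy [-1.572e+00  1.100e-03 -4.300e-03] F [-0.5 -0.3  0.3] w 0.0719 
 delta mm [ 0.4 87.7  1.4] yaw 0
```

View pics/wrist7.png

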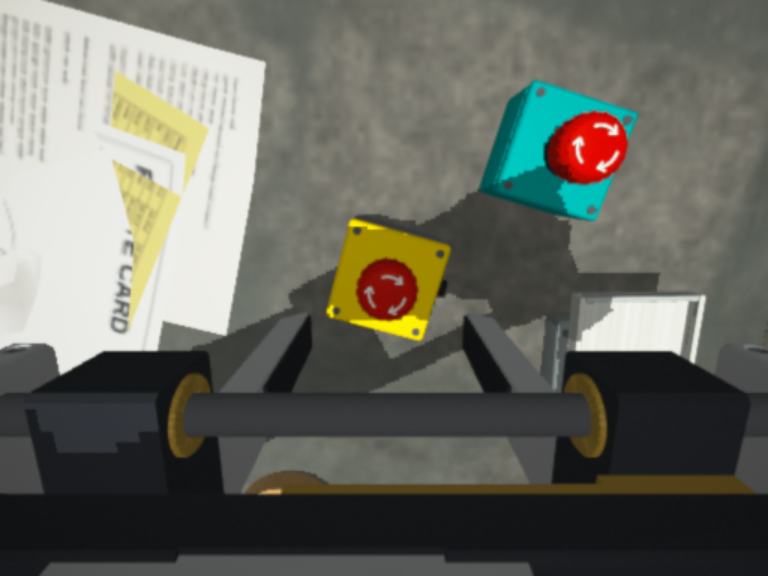

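The head is at about (389,293), against a predicted (387,293), and it is still latched. I descend around it.

```bash
python3 -m handwheel '[{"delta_pos":[0.5,15,1],"yaw":0},{"delta_pos":[0.5,35,1],"yaw":0},{"delta_pos":[0.5,55,1],"yaw":0},{"delta_pos":[0.5,70,1],"yaw":0},{"delta_pos":[0.5,80,1],"yaw":0},{"delta_pos":[0.5,87,1],"yaw":0},{"delta_pos":[0.5,87,1],"yaw":0},{"delta_pos":[0.5,87,1],"yaw":0}]'
python3 -m handwheel '[{"delta_pos":[0,0,0],"yaw":0},{"delta_pos":[0,0,0],"yaw":0},{"delta_pos":[0,0,0],"yaw":0},{"delta_pos":[0,0,0],"yaw":0},{"delta_pos":[0,0,0],"yaw":0},{"delta_pos":[0,0,0],"yaw":0}]' 255
```

```text
time: 16.05
tool_pos: [0.4297, 0.282, 0.0689]
ee_rot: [-1.57, -0.001, -0.003]
wrist_force: [0.4, -0.6, -0.0]
width: 0.072
time: 16.65
tool_pos: [0.4285, 0.2821, 0.0686]
ee_rot: [-1.571, 0.002, -0.003]
wrist_force: [-3.5, -0.4, 3.1]
width: 0.039
```

```bash
python3 -m handwheel '[{"delta_pos":[0,0,0],"yaw":0.08},{"delta_pos":[0,0,0],"yaw":0.16},{"delta_pos":[0,0,0],"yaw":0.24},{"delta_pos":[0,0,0],"yaw":0.32},{"delta_pos":[0,0,0],"yaw":0.4},{"delta_pos":[0,0,0],"yaw":0.48},{"delta_pos":[0,0,0],"yaw":0.56},{"delta_pos":[0,0,0],"yaw":0.64},{"delta_pos":[0,0,0],"yaw":0.72},{"delta_pos":[0,0,0],"yaw":0.8},{"delta_pos":[0,0,0],"yaw":0.86},{"delta_pos":[0,0,0],"yaw":0.86}]'
python3 - <<'E'
from h import *
from bench import robot
s=robot.snapshot("wrist")
cv2.imwrite("pics/wrist8.png",cv2.resize(s["image"][:,:,::-1],None,fx=1.5,fy=1.5))
o=robot.get_obs();print(o["wrist_force"],o["wrist_torque"],o["width"],o["ee_rot"],o["tool_pos"])
E
```

```text
time: 17.85
tool_pos: [0.4293, 0.2817, 0.0696]
ee_rot: [-1.571, -0.001, -0.864]
wrist_force: [-3.1, -1.2, 5.3]
width: 0.0392
[-3.10103752 -0.7444565   4.89810369] [-0.40476308  0.53197065  0.08243485] 0.038993412502442 [-1.57088620e+00 -8.11525651e-04 -8.62924304e-01] [0.42928102 0.28173139 0.06955787]
```

View pics/wrist8.png

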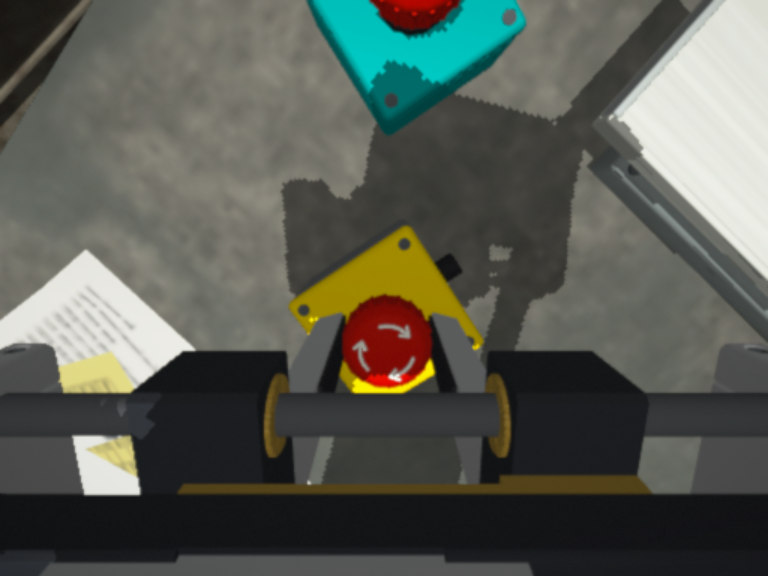

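The arrows kept their orientation in the gripper's view while the box turned, and the wrist now feels about 5 N upward. The head has therefore turned with the jaws and the catch is clear. I let go.

```bash
python3 -m handwheel '[{"delta_pos":[0,0,0],"yaw":0},{"delta_pos":[0,0,0],"yaw":0},{"delta_pos":[0,0,0],"yaw":0},{"delta_pos":[0,0,0],"yaw":0},{"delta_pos":[0,0,0],"yaw":0}]' 40
python3 -m handwheel '[{"delta_pos":[0,-8,0],"yaw":0},{"delta_pos":[0,-25,0],"yaw":0},{"delta_pos":[0,-50,0],"yaw":0},{"delta_pos":[0,-80,0],"yaw":0},{"delta_pos":[0,-105,0],"yaw":0},{"delta_pos":[0,-115,0],"yaw":0},{"delta_pos":[0,-115,0],"yaw":0},{"delta_pos":[0,-115,0],"yaw":0}]'
python3 - <<'E'
from h import *
import pickle
from bench import robot
s=robot.snapshot("wrist")
cv2.imwrite("pics/wrist9.png",cv2.resize(s["image"][:,:,::-1],None,fx=1.5,fy=1.5))
a=robot.snapshot("scene")["image"];cv2.imwrite("pics/scene9.png",cv2.resize(a[110:335,130:390,::-1],None,fx=3,fy=2.6))
b=pickle.load(open("s0.pkl","rb"))["scene"]["image"]
c=pickle.load(open("s2.pkl","rb"))["scene"]["image"]
cv2.imwrite("pics/c9.png",cv2.resize(np.hstack([x[240:320,225:300,::-1] for x in(b,c,a)]),None,fx=3.5,fy=3.5))
plan([.4,.1,.2])
E
```

```text
time: 18.4
tool_pos: [0.4292, 0.282, 0.0682]
ee_rot: [-1.571, -0.0, -0.863]
wrist_force: [-0.3, 0.3, 0.9]
width: 0.0758
time: 19.2
tool_pos: [0.4288, 0.2817, 0.1824]
ee_rot: [-1.572, 0.0, -0.863]
wrist_force: [-1.2, -0.1, -0.6]
width: 0.0792
t 19.3 tcp [0.4284 0.2816 0.1815] rpy [-1.5743e+00  7.0000e-04 -8.6300e-01] F [0.  0.8 0.2] w 0.0794 
 delta mm [ 119.5  -18.1 -139.7] yaw 0
```

View pics/c9.png

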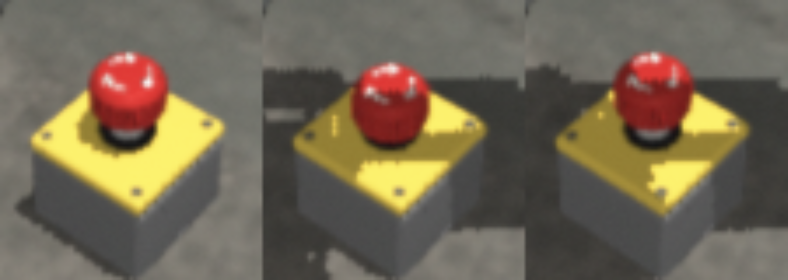

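View pics/scene9.png

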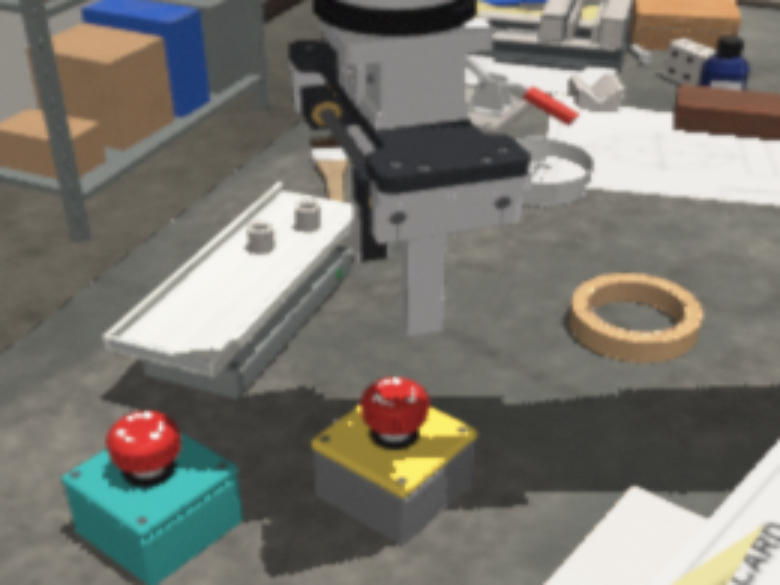

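View pics/wrist9.png

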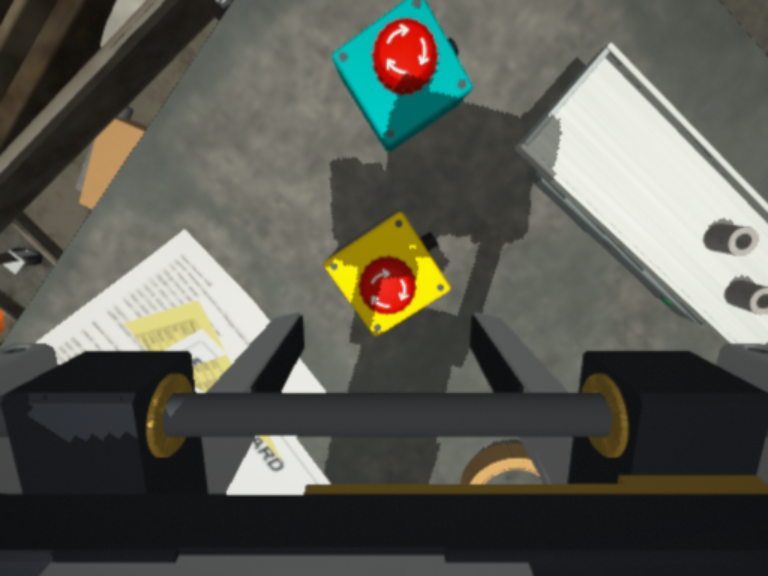

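The three crops (free, latched, now) put the head top at row 52, 63 and 52, so the head is fully up with its stem visible again and its arrows back at rest. Both bushings stand on the empty track. I checked the bolt in the dish just after placing it, and the arm touches nothing now. Handing in.

```bash
python3 -c "
from bench import robot
print(robot.close_job())"
```

```text
the job is handed in; nothing more can be done
None
```

The job is done in the order asked and handed in at about 19 s.

- **Stop pressed:** I pressed the yellow station's button to its end stop, at about 17 N. After lift-off the pictures showed the head staying down, so it had latched.
- **Bolt moved:** I gripped the bolt across its shank, lifted it off the track and laid it in the zinc dish.
- **Button freed:** I turned the latched head about 0.86 rad clockwise and let go, and it sprang up.

The last pictures showed:
- **Head:** it is back at its free height, with the arrows at rest.
- **Track:** it is clear, with both bushings still standing.
- **Turquoise look-alike:** it was not touched.
- **Gripper:** it is open and clear of everything.

I checked the bolt in the dish right after placing it, but not again at the end, because the gripper partly blocked that view. No check failed or disagreed.

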